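Slide the clutch box home between freshly painted rails

TASK

Push the blue parts box along the aluminium deck, in between the two yellow guide rails and down the lane, until its front lies flat against the black rubber stop at the far end. The rails have just been painted: neither the box nor the robot may touch them. Only push the box, never lift or tip it, and leave everything else on the bench where it is.

Things in the scene. Friction and masses are not known exactly. Their poses are not given: they have to be found in the camera images.
- lane: fixed aluminium deck plate 485 x 260 mm, top 6 mm above the bench. Origin: on the bench, midway between the rails, at the lane's mouth (where the rails begin). x: along the lane, the way to push; y: left; z up. Plate spans x = -265 to 220 mm, y = +-130 mm; no rails at x below 0. Home: box centre at x = 145 mm, y = 0, over a green patch
- stop_face (a point): centre of the near face of the black rubber stop across the lane's end (100 mm wide, 35 mm high above the deck), at deck height, at x = 190 mm of the lane
- rail_left: fixed yellow guide rail from x = 0 to 210 mm of the lane, 12 mm thick, 30 mm high above the deck (top 36 mm above the bench), inner face at y = +62 mm of the lane; a foot 4 mm high reaches out to y = +95 mm. Wet paint, not to be touched. Its origin and axes are those of the lane
- rail_right: as rail_left, inner face at y = -62 mm of the lane; clear width between the rails is 124 mm. Its origin and axes are those of the lane
- parts_box: loose open blue plastic box filled with a steel clutch pack: 90 mm long (x), 100 mm wide (y), 60 mm high, 0.35 to 0.7 kg, flat upright walls, dry friction. Origin: centre of its underside, on the deck. It starts about 155 mm before the mouth, up to 22 mm off the centre line and 0.22 rad askew; its +x face leads and meets the stop
- bearing: loose steel bearing ring, 52 mm across, 16 mm high, bystander; origin under its centre
- wrench: loose steel spanner lying flat, 150 mm long, bystander
- cup: loose white paper cup, 72 mm across, 80 mm high, bystander; origin under its centre
- wood_block: loose wooden block 70 x 70 x 60 mm, bystander; origin under its centre
- oil_bottle: loose amber squeeze bottle with a green nozzle, 56 mm across, 164 mm high, bystander, behind the end stop; origin under its centre
- screwdriver: loose screwdriver with an orange handle, 200 mm long, lying flat, bystander
There are look-alikes about, which are no part of the job. What is shaped like the parts_box but red is not meant.

How it is judged:
On the way:
1. the box is entering the lane: its centre has passed the mouth between the rails (x of parts_box in the frame of lane above 0.01 m and y of parts_box in the frame of lane between -0.02 and 0.02 m).
At the end, for the whole second after the job is handed in: The box stands flat on the deck, at rest, at the lane's end: its centre within 8 mm of the home position (front against the rubber stop), square to the lane within 0.12 rad, within 14 mm of the centre line, touching neither rail (x of parts_box in the frame of lane between 0.137 and 0.15 m and y of parts_box in the frame of lane between -0.014 and 0.014 m and angle between the x axis of parts_box and the x axis of lane, either way round below 0.12 rad and z of parts_box in the frame of lane below 0.01 m and angle between parts_box's own z axis and vertical below 0.05 rad and linear speed of parts_box below 0.01 m/s and contact force between each of rail_left, rail_right and anything else below 0.3 N).
It fails at once if a freshly painted rail is touched, by the box, the robot or anything else (over 0.3 N) (contact force between any of rail_left, rail_right and anything else above 0.3 N).
It fails at once if the box is lifted (its underside's centre over 8 mm above the deck) or tipped (over 0.15 rad) (z of parts_box in the frame of lane above 0.014 m or angle between parts_box's own z axis and vertical above 0.15 rad).
It fails at once if another thing on the bench is moved more than 15 mm or lifted or knocked over (distance of any of bearing, wrench, cup, wood_block, oil_bottle, screwdriver from where it was at the start of the episode above 0.015 m or angle between any of bearing, wrench, cup, wood_block, oil_bottle, screwdriver's own z axis and vertical above 0.3 rad).
It also fails if it takes over 61 s, if anything falls off the work surface, if the arm or the gripper's body presses on something with over 40 N, if the wrist force passes 120 N, or if a joint passes its speed limit or range.

ROBOT

A 6-joint arm with a two-finger parallel gripper is mounted at the origin on the work surface. World frame = base frame: x ahead of the robot, y to its left, z up, the work surface at z = 0. Lengths are in m, angles in rad, forces in N, time in s.
With the tool pointing down it reaches from about 0.325 to 0.85 m from the base axis. Payload 15.5 kg.
Tool frame: the origin (TCP) lies midway between the tips of the shut fingers; the grasp point (between the pads) lies bot.pinch_z behind it (bot.pinch_z is the distance from the TCP to the grasp point, in m); z points along the fingers, y is the direction in which the jaws open and shut (so a half turn about z gives the same grasp; the last joint's range is limited). The gripper opens to 91 mm and grips with 3 to 60 N. Pads are 32 mm wide; open, the fingers measure 118 mm over their backs; the gripper's body (76 mm by 178 mm) begins 60 mm behind the grasp point.
Start: joints at [-1.375, 0.494, 1.345, -0, 1.302, -0.096], TCP at [0.18, -0.599, 0.188] pointing down, gripper open.
Joint ranges: [-2.91, 2.91], [-0.82, 2.16], [0.22, 2.67], [-1.22, 4.37], [0.12, 2.79], [-3.08, 3.08]. Speed limits (rad/s): [1.89, 1.89, 2.57, 3.01, 3.01, 3.01].

INTERFACE

Orientations are given as a rotation vector (axis times angle).
In Python, from plant import telemetry, imaging, job, find_in, pinpoint, bot gives the robot as it stands.
- The arm moves only by the shell command python3 -m inch 'ROWS' [FORCE]. ROWS is JSON, a list of rows, each a list of 7 numbers: the turn, a rotation vector about the tool's x, y, z in rad, then the shift along the tool's x, y, z in mm, then the closure, from 0 (fully open) to 1 (shut). A call has 1 to 12 rows; each row shifts and turns the commanded pose from where the row before left it, along the tool's axes as they then stand; what a row does not reach is not made up. A row lasts 1/12 s, in which the tool goes at most 41.7 mm and 7.16 degrees, less where a joint would pass 70% of its speed; a pose out of reach is approached as far as the arm can. A call is refused whole if a number of a shift passes 41.7 or a number of a turn 0.125, either way. A call with a gripper value outside its range is refused whole. The fingers move at their own pace and stop on an object; FORCE is the grip in N (left out, the last holds). Time passes only in rows, so rows that do not move let the fingers close. It gives the time, the measured TCP pose, the force and the opening at its end, in the units of the state.
- telemetry.read_state(): the state, without advancing time (a new reading comes with each control period).
- imaging.read_camera(name): name is "scene" or "top"; returns a dict with "color" (420x560x3 uint8, red, green, blue), "vertical_fov" (degrees; the focal length in pixels is half the picture's height over the tangent of half this angle, whatever the lens; pixels are square), "cx", "cy" (the principal point, pixels), "distortion" ([k1, k2, p1, p2, k3] as OpenCV has them; the pictures are not rectified), "position" and "orientation" of the camera in the world. Camera axes: x right, y down, z forward; pixel columns grow to the right and rows downward; lengths in m; the calibration is good to about 2 mm. A picture is of the moment at which its call begins. There is no depth.
- job.job_done(): hands the job in, once; it reports no verdict.
Trained networks look in the newest picture that a camera, given by its name, has taken for a name from the list of things; names that differ only in an ending like _2 or _b are one class to them, and where a whole thing is asked for, a point or a joint stands for the part that bears it (a point fixed in the world has none). Each returns a list of dicts, best first, with "p" (0 to 1); they miss things now and then, are a little off and sometimes report something else, mostly with a low value. They report only what shows in the picture. A call takes as long as a camera call. They do not tell look-alikes from the thing itself.
- find_in(label, camera): "extent" ([left, top, right, bottom] as shares, 0 to 1, of the picture: columns of its width, rows of its height, round what is visible of it).
- pinpoint(label, camera): "xy" ([column, row] as shares, 0 to 1, of the picture: columns of its width, rows of its height: a listed point, or the origin of a listed thing).
The state is a dict: "time": time; "qpos": joint angles; "joint_vel": joint speeds; "effort": joint torques, N m; "tcp_pos": TCP position; "ee_rot": TCP orientation; "wrist_force": force on the tool from outside, world axes, zero at the start; "wrist_torque": the same for the moment, N m; "gripper_width": opening from 0.0 (shut) to 1.0 (fully open).
Only numpy, scipy, OpenCV 4.12 (cv2) and the standard library are available. Lean on these libraries where they do the work, as an engineer would, in place of code of your own. Each camera call takes 0.05 s, during which the arm holds its last target.

## Working session

There is one attempt and no reset: what is moved stays moved. The work goes in short steps, Python scripts to look and compute and a shell command to move; the robot and the scene stay as the last step left them, time stands still between calls to the robot, and variables do not carry over. Pictures are saved under pics/ and viewed, and the job is handed in when it is done.

```bash
ls; mkdir -p pics
python3 - <<'E'
from plant import telemetry, imaging, job, find_in, pinpoint, bot
import cv2
print(telemetry.read_state()); print(bot.pinch_z)
for n in ["scene","top"]:
    d=imaging.read_camera(n)
    cv2.imwrite(f"pics/{n}0.png",d["color"][:,:,::-1])
    print({k:v for k,v in d.items() if k!="color"})
    for l in ["lane","parts_box","rail_left","rail_right","stop_face","cup","wood_block","bearing","wrench","oil_bottle","screwdriver"]:
        try: print(l,[(round(r["p"],2),[round(float(v),3) for v in r["xy"]]) for r in pinpoint(l,n)][:3])
        except Exception as e: print(l,e)
E
```

```text
pics
{'time': 0.0, 'qpos': array([-1.37448907e+00,  4.94192521e-01,  1.34614677e+00,  6.04047147e-06,
        1.30247627e+00, -9.54556994e-02]), 'joint_vel': array([ 0.00029029,  0.00063455,  0.00018533,  0.0003354 , -0.0003694 ,
       -0.00171037]), 'effort': array([ 8.69654585e-03, -8.78809977e+01, -3.81855226e+01,  7.13809370e-02,
        5.31293883e-02, -2.19147802e-05]), 'tcp_pos': array([ 0.17972634, -0.59816926,  0.18702717]), 'ee_rot': array([-3.10701484e+00, -4.56496290e-01,  8.76538131e-05]), 'wrist_force': array([ 0.19848655, -1.07030994, -0.02854049]), 'wrist_torque': array([ 0.01785986, -0.01225829,  0.00827288]), 'gripper_width': 1.0016682339744407}
0.0188
{'vertical_fov': 52.434125648832236, 'cx': 281.55932181696835, 'cy': 215.25499273827447, 'distortion': array([-0.00091044,  0.        ,  0.        ,  0.        ,  0.        ]), 'position': array([0.8617512 , 0.5902719 , 0.74288694]), 'orientation': array([-0.61958903, -2.66031669,  1.10429365])}
lane [(0.91, [0.496, 0.566]), (0.51, [0.541, 0.811]), (0.4, [0.536, 0.728])]
parts_box [(0.87, [0.589, 0.381]), (0.63, [0.4
[... 318 characters left out ...]
24]), (0.52, [0.548, 0.821])]
{'vertical_fov': 44.797783468593266, 'cx': 282.8333811999209, 'cy': 209.0742805706264, 'distortion': array([-0.01899759,  0.        ,  0.        ,  0.        ,  0.        ]), 'position': array([ 0.43217249, -0.06348878,  1.39748219]), 'orientation': array([-2.15807293,  2.19836065, -0.03559057])}
lane [(0.85, [0.494, 0.467])]
parts_box [(0.66, [0.595, 0.475]), (0.64, [0.633, 0.69])]
rail_left []
rail_right [(0.5, [0.369, 0.437])]
stop_face [(0.56, [0.369, 0.437])]
cup [(0.7, [0.506, 0.302])]
wood_block [(0.81, [0.418, 0.272])]
bearing [(0.75, [0.312, 0.505])]
wrench [(0.79, [0.675, 0.543])]
oil_bottle [(0.56, [0.312, 0.414])]
screwdriver [(0.94, [0.798, 0.454])]
```

View pics/scene0.png

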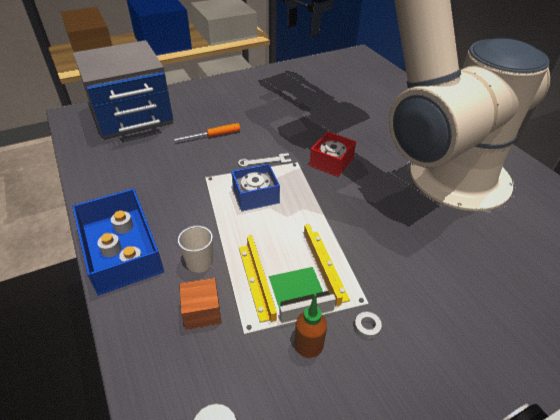

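View pics/top0.png

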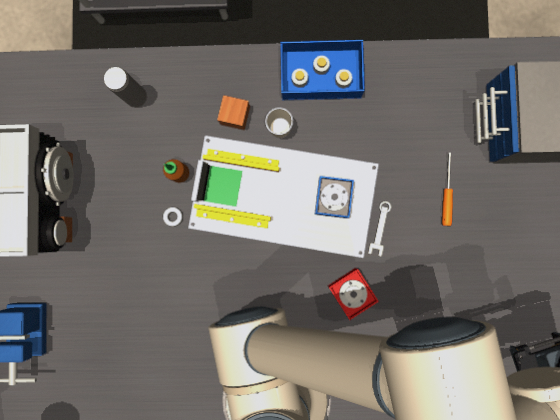

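The pictures show the blue box at (335,197) in the top view and (256,185) in the scene view. The lane's mouth is to its left in the top view, with the rails at (242,160) and (232,216) and the green patch at (224,186). The red look-alike is at (352,293) and the spanner lies just behind the box at (380,228).

```bash
cat > h.py <<'E'
from plant import telemetry, imaging, job, find_in, pinpoint, bot
import cv2, numpy as np
from scipy.spatial.transform import Rotation as R
def cam(d):
    h=d["color"].shape[0]; f=h/2/np.tan(np.radians(d["vertical_fov"]/2))
    K=np.array([[f,0,d["cx"]],[0,f,d["cy"]],[0,0,1]]); return K,np.array(d["distortion"]),R.from_rotvec(d["orientation"]).as_matrix(),np.array(d["position"])
def toplane(d,px,z):
    K,D,Rm,p=cam(d)
    n=cv2.undistortPoints(np.asarray(px,float).reshape(-1,1,2),K,D).reshape(-1,2)
    r=np.c_[n,np.ones(len(n))]@Rm.T
    return p[:2]+r[:,:2]*((z-p[2])/r[:,2])[:,None]
def proj(d,P):
    K,D,Rm,p=cam(d)
    return cv2.projectPoints(np.asarray(P,float).reshape(-1,1,3),cv2.Rodrigues(Rm.T)[0],-Rm.T@p,K,D)[0].reshape(-1,2)
def masks(d):
    hsv=cv2.cvtColor(d["color"],cv2.COLOR_RGB2HSV); H,S,V=[hsv[...,i].astype(int) for i in range(3)]
    return dict(white=(S<45)&(V>150),yellow=(H>20)&(H<35)&(S>150)&(V>120),blue=(H>100)&(H<125)&(S>90)&(V>40),green=(H>50)&(H<75)&(S>120))
def big(m,near=None):
    n,l,s,c=cv2.connectedComponentsWithStats(m.astype(np.uint8))
    i=1+np.argmax(s[1:,4]) if near is None else 1+np.argmin(np.where(s[1:,4]>30,np.hypot(*(c[1:]-near).T),1e9))
    return l==i
def pts(m):
    c=max(cv2.findContours(m.astype(np.uint8),cv2.RETR_EXTERNAL,cv2.CHAIN_APPROX_NONE)[0],key=len); return c.reshape(-1,2)
def rect(P):
    (c,s,a)=cv2.minAreaRect((np.asarray(P)*1000).astype(np.float32)); return np.array(c),s,a
E
python3 - <<'E'
from h import *
d=imaging.read_camera("top"); m=masks(d)
w=big(m["white"]|m["yellow"]|m["green"]|0>0, None) if 0 else None
x,y=np.meshgrid(range(560),range(420)); roi=(x>170)&(x<400)&(y>120)&(y<270)
deck=big((m["white"])&roi); 
hull=cv2.convexHull(pts(deck)).reshape(-1,2)
print("deck",rect(toplane(d,hull,.006)))
for nm,z in [("yellow",.036),("green",.006)]:
    for near in ([(242,160),(232,216)] if nm=="yellow" else [(224,186)]):
        mm=cv2.morphologyEx((m[nm]&roi).astype(np.uint8),cv2.MORPH_CLOSE,np.ones((5,5)))>0
        b=big(mm,near); print(nm,b.sum(),rect(toplane(d,pts(b),z)))
b=big(cv2.morphologyEx((m["blue"]&roi).astype(np.uint8),cv2.MORPH_CLOSE,np.ones((3,3)))>0,(335,197)); print("box",b.sum(),rect(toplane(d,pts(b),.066)))
im=cv2.resize(d["color"][110:280,170:410,::-1],None,fx=3.3,fy=3.3,interpolation=cv2.INTER_CUBIC)
cv2.imwrite("pics/crop.png",im)
E
```

```text
deck (array([552.87054443, -24.86730957]), (492.34527587890625, 262.313720703125), 79.39188385009766)
yellow 786 (array([649.62976074,  82.75087738]), (206.8884735107422, 29.051834106445312), 79.42527770996094)
yellow 842 (array([498.44766235, 110.63710785]), (207.9617462158203, 30.515289306640625), 79.51461791992188)
green 1122 (array([584.02349854, 139.79684448]), (92.69247436523438, 95.47227478027344), 79.27626037597656)
box 251 (array([ 541.69476318, -163.35301208]), (89.68263244628906, 100.28112030029297), 81.7623062133789)
```

View pics/crop.png

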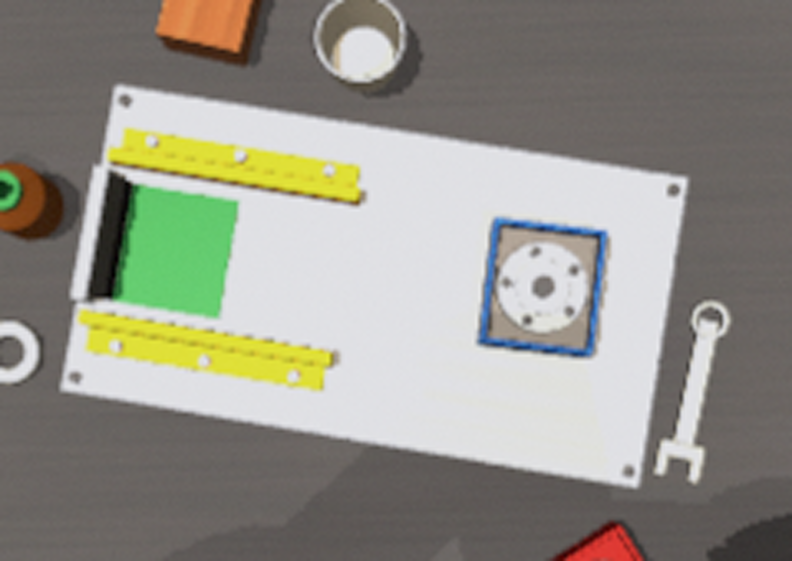

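```bash
cat >> h.py <<'E'
A=np.radians(79.4); U=np.array([np.cos(A),np.sin(A)]); N=np.array([-U[1],U[0]]); O=np.array([.5568,-.0045])
def L2W(p): p=np.atleast_2d(np.asarray(p,float)); return np.c_[O+p[:,:1]*U+p[:,1:2]*N,p[:,2]]
def W2L(p): p=np.atleast_2d(p)[:,:2]-O; return np.c_[p@U,p@N]
def overlay(d,segs,fn,box,s):
    im=cv2.resize(d["color"][...,::-1],None,fx=s,fy=s,interpolation=cv2.INTER_CUBIC)
    for P,c in segs:
        q=(proj(d,L2W(P))+.5)*s-.5
        cv2.polylines(im,[np.round(q*8).astype(np.int32)],False,c,1,cv2.LINE_AA,3)
    l,t,r,b=[int(v*s) for v in box]; cv2.imwrite(fn,im[t:b,l:r])
def lanesegs():
    g=[([(-.265,-.13,.006),(.22,-.13,.006),(.22,.13,.006),(-.265,.13,.006),(-.265,-.13,.006)],(0,0,255)),
       ([(.19,-.05,.006),(.19,.05,.006),(.19,.05,.041),(.19,-.05,.041),(.19,-.05,.006)],(255,0,255))]
    for s in (1,-1):
        g.append(([(0,s*.062,.036),(.21,s*.062,.036),(.21,s*.074,.036),(0,s*.074,.036),(0,s*.062,.036),(0,s*.062,.006)],(255,0,0)))
        g.append(([(0,s*.095,.01),(.21,s*.095,.01)],(255,0,0)))
    return g
def boxseg(x,y,a):
    c,s=np.cos(a),np.sin(a); f=lambda u,v,z:(x+c*u-s*v,y+s*u+c*v,z)
    g=[(.045,.05),(.045,-.05),(-.045,-.05),(-.045,.05),(.045,.05)]
    return [([f(*p,.066) for p in g],(0,255,0)),([f(*p,.006) for p in g],(0,180,0))]
def measbox(d,roi):
    m=masks(d); x,y=np.meshgrid(range(560),range(420)); l,t,r,b=roi
    k=m["blue"]&(x>l)&(x<r)&(y>t)&(y<b)
    k=big(cv2.morphologyEx(k.astype(np.uint8),cv2.MORPH_CLOSE,np.ones((3,3)))>0)
    c,s,a=rect(toplane(d,pts(k),.066)); a=(a-79.4+45)%90-45
    return W2L(c/1000)[0]*1000,s,np.radians(a)
E
python3 - <<'E'
from h import *
d=imaging.read_camera("top"); c,s,a=measbox(d,(170,120,400,270)); print(c,s,a)
overlay(d,lanesegs()+boxseg(*c/1000,a),"pics/ov1.png",(170,110,410,280),3.3)
d=imaging.read_camera("scene")
overlay(d,lanesegs()+boxseg(*c/1000,a),"pics/ov2.png",(170,130,400,350),2.7)
E
```

```text
[-158.895658    -14.27272767] (89.8145523071289, 100.23664855957031) 0.04387600506482976
```

View pics/ov1.png

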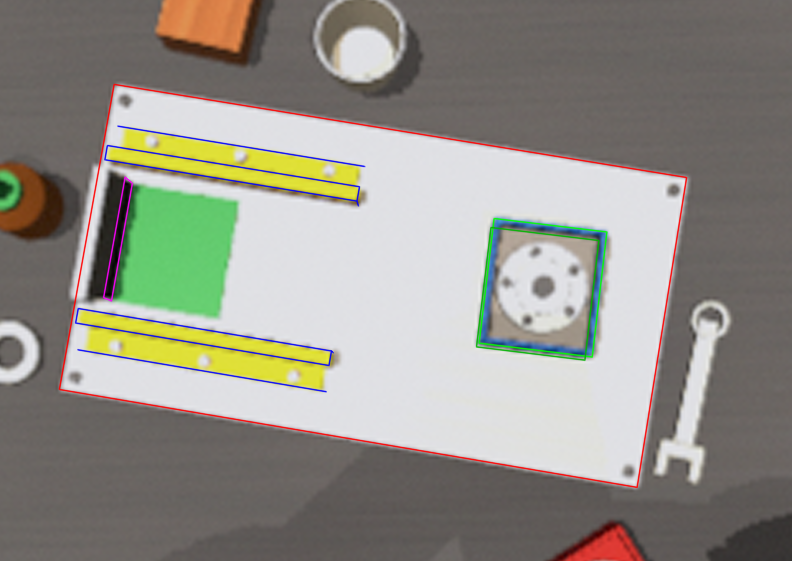

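View pics/ov2.png

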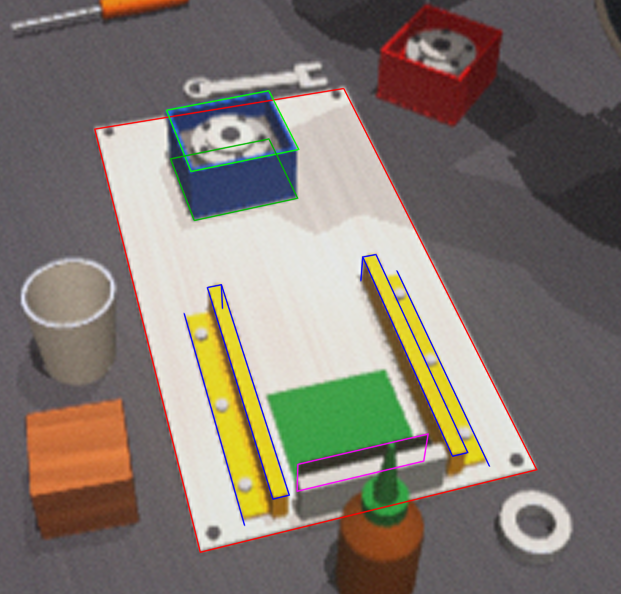

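The lane overlay sits on the deck edges, rails and stop to within about 1 mm in both views. The box is at lane (-159, -14.3) mm, askew by 0.044 rad. I'll turn the tool square to the lane with the fingers shut, then nudge the box sideways onto the centre line.

```bash
cat >> h.py <<'E'
def st(goal=None):
    s=telemetry.read_state(); Rm=R.from_rotvec(s["ee_rot"]).as_matrix(); l=W2L(s["tcp_pos"])[0]*1000
    x=np.degrees(np.arctan2(Rm[1,0],Rm[0,0]))
    print("t",round(s["time"],2),"lane TCP mm",l.round(1),"z",round(s["tcp_pos"][2]*1000,1),"toolx off lane rad",round(np.radians((x-79.4+180)%360-180),4),"tilt",Rm[:,2].round(4),"F lane",(s["wrist_force"][:2]@np.c_[U,N]).round(1),round(s["wrist_force"][2],1),"w",round(s["gripper_width"],2))
    if goal is not None:
        g=np.array(goal,float); w=L2W([g/1000])[0]-s["tcp_pos"]; print("tool shift mm to goal",(Rm.T@w*1000).round(1))
E
python3 -c "
from h import *
st((-160,-105,187))"
```

```text
t 1.35 lane TCP mm [-653.3  261.3] z 187.6 toolx off lane rad -1.094 tilt [ 0.e+00 -1.e-04 -1.e+00] F lane [0.8 0.2] -0.1 w 1.0
tool shift mm to goal [ 551.8 -270.2    0.6]
```

```bash
python3 -m inch '[[0,0,-0.1216,0,0,0,1],[0,0,-0.1216,0,0,0,1],[0,0,-0.1216,0,0,0,1],[0,0,-0.1216,0,0,0,1],[0,0,-0.1216,0,0,0,1],[0,0,-0.1216,0,0,0,1],[0,0,-0.1216,0,0,0,1],[0,0,-0.1216,0,0,0,1],[0,0,-0.1216,0,0,0,1],[0,0,0,0,0,0,1]]' 20; python3 -c "
from h import *
st((-160,-105,187))"
```

```text
time: 2.18
tcp_pos: [0.1798, -0.5986, 0.1876]
ee_rot: [-2.41, -2.015, -0.0]
wrist_force: [0.2, 0.8, 0.1]
gripper_width: 0.306
t 2.18 lane TCP mm [-653.3  261.3] z 187.6 toolx off lane rad 0.007 tilt [-0.  0. -1.] F lane [ 0.8 -0. ] 0.1 w 0.31
tool shift mm to goal [490.7 369.7   0.6]
```

```bash
python3 -m inch '[[0,0,0.007,27,20.5,0,1],[0,0,0,27,20.5,0,1],[0,0,0,27,20.5,0,1],[0,0,0,27,20.5,0,1],[0,0,0,27,20.5,0,1],[0,0,0,27,20.5,0,1],[0,0,0,27,20.5,0,1],[0,0,0,27,20.5,0,1],[0,0,0,27,20.5,0,1],[0,0,0,27,20.5,0,1],[0,0,0,27,20.5,0,1],[0,0,0,27,20.5,0,1]]' && python3 -m inch '[[0,0,0,27,20.5,0,1],[0,0,0,27,20.5,0,1],[0,0,0,27,20.5,0,1],[0,0,0,27,20.5,0,1],[0,0,0,27,20.5,0,1],[0,0,0,27,20.5,0,1],[0,0,0,0,0,0,1],[0,0,0,0,0,0,1]]'; python3 -c "
from h import *
st((-160,-105,30))"
```

```text
time: 3.18
tcp_pos: [0.4839, -0.3259, 0.1877]
ee_rot: [2.429, 1.992, 0.0]
wrist_force: [1.0, 0.0, 0.9]
gripper_width: 0.006
time: 3.85
tcp_pos: [0.6354, -0.1901, 0.1872]
ee_rot: [-2.425, -1.997, 0.0]
wrist_force: [-0.9, -0.7, -0.1]
gripper_width: 0.005
t 3.85 lane TCP mm [-168.  -111.4] z 187.2 toolx off lane rad -0.0083 tilt [-1.e-04  1.e-04 -1.e+00] F lane [-0.8  0.7] -0.1 w 0.0
tool shift mm to goal [  7.9  -6.4 157.2]
```

```bash
python3 -m inch '[[0,0,-0.007,8,0,31,1],[0,0,0,0,0,31,1],[0,0,0,0,0,31,1],[0,0,0,0,0,31,1],[0,0,0,0,0,33,1],[0,0,0,0,0,0,1],[0,0,0,0,0,0,1]]'
python3 - <<'E'
from h import *
st((-160,-65,30))
d=imaging.read_camera("scene"); overlay(d,[],"pics/s3.png",(170,100,400,320),2.5)
E
```

```text
time: 4.43
tcp_pos: [0.6345, -0.1841, 0.03]
ee_rot: [-2.418, -2.002, 0.003]
wrist_force: [-0.2, -0.6, 1.0]
gripper_width: 0.004
t 4.43 lane TCP mm [-162.2 -109.4] z 30.0 toolx off lane rad -0.0024 tilt [-0.0029  0.001  -1.    ] F lane [-0.6  0.1] 1.0 w 0.0
tool shift mm to goal [  2.1 -44.4   0.2]
```

View pics/s3.png

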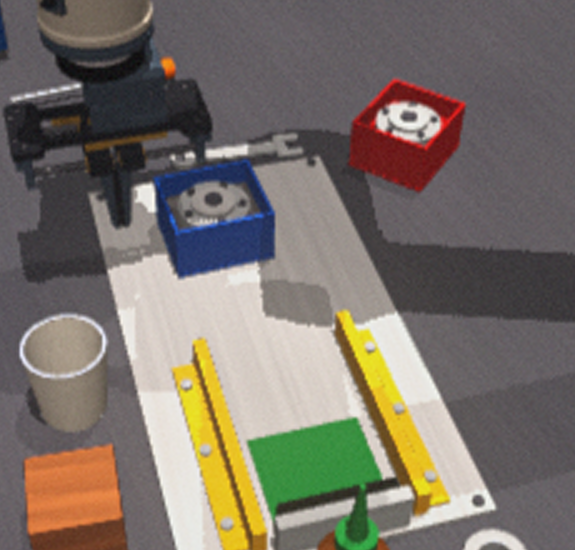

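The shut fingers (about (120,205) in the crop) stand on the deck to the left of the box, clear of it and of the cup. Next comes the sideways push.

```bash
python3 -m inch '[[0,0,0,0.5,-5,0,1],[0,0,0,0.5,-5,0,1],[0,0,0,0.5,-5,0,1],[0,0,0,0.5,-5,0,1],[0,0,0,0,-4,0,1],[0,0,0,0,-3,0,1],[0,0,0,0,-3,0,1],[0,0,0,0,-3,0,1],[0,0,0,0,-3,0,1],[0,0,0,0,-3,0,1],[0,0,0,0,-2,0,1],[0,0,0,0,0,0,1]]'
python3 - <<'E'
from h import *
st((-160,-65,30))
d=imaging.read_camera("top"); c,s,a=measbox(d,(170,120,400,270)); print(c,s,a)
overlay(d,lanesegs()+boxseg(*c/1000,a),"pics/t4.png",(170,110,410,280),3.3)
d=imaging.read_camera("scene"); overlay(d,lanesegs()+boxseg(*c/1000,a),"pics/s4.png",(170,100,400,320),2.5)
E
```

```text
time: 5.48
tcp_pos: [0.5958, -0.1742, 0.0306]
ee_rot: [-2.417, -2.007, 0.0]
wrist_force: [1.1, -1.2, 0.7]
gripper_width: 0.005
t 5.48 lane TCP mm [-159.6  -69.5] z 30.6 toolx off lane rad 0.0004 tilt [-1.e-04  0.e+00 -1.e+00] F lane [-0.9 -1.3] 0.7 w 0.0
tool shift mm to goal [-0.4 -4.5  0.6]
[-115.79549091  -41.75427469] (8.951947212219238, 34.194786071777344) -0.1838373176262865
```

View pics/t4.png

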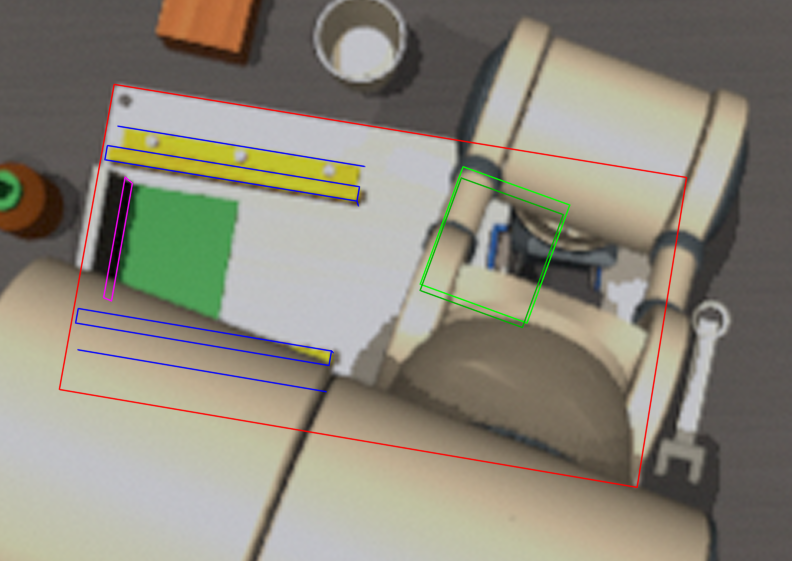

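View pics/s4.png

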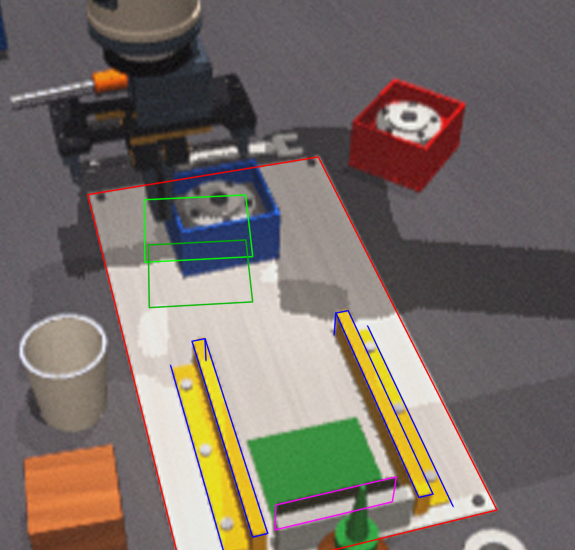

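In the top view the arm hides the box, so I'll fit its pose in the scene view from its visible lower and right outlines, and test the fit on the first picture.

```bash
cat >> h.py <<'E'
from scipy.optimize import least_squares
def fitscene(d,g0,roi=(190,140,370,330)):
    hsv=cv2.cvtColor(d["color"],cv2.COLOR_RGB2HSV).astype(int); H,S,V=hsv[...,0],hsv[...,1],hsv[...,2]
    m=(H>105)&(H<128)&(S>110)
    l,t,r,b=roi; k=np.zeros_like(m); k[t:b,l:r]=m[t:b,l:r]; k=big(k)
    cols=np.where(k.any(0))[0]; rows=np.where(k.any(1))[0]
    P=[(c,k[:,c].nonzero()[0].max()+.5) for c in cols]+[(k[r].nonzero()[0].max()+.5,r) for r in rows]
    P=np.array(P,float)
    def f(q):
        x,y,a=q[0]/1000,q[1]/1000,q[2]
        S3=np.vstack([np.array(s[0]) for s in boxseg(x,y,a)])
        h=cv2.convexHull(proj(d,L2W(S3)).astype(np.float32))
        return np.array([cv2.pointPolygonTest(h,(float(p[0]),float(p[1])),True) for p in P])
    s=least_squares(f,g0,loss="soft_l1",f_scale=.5,diff_step=1e-3,x_scale=[10,10,.1])
    r=f(s.x); return s.x,np.median(abs(r)),k.sum()
E
python3 - <<'E'
from h import *
d=imaging.read_camera("scene")
a=fitscene(d,[-159,-2,.04]); print(a)
overlay(d,lanesegs()+boxseg(a[0][0]/1e3,a[0][1]/1e3,a[0][2]),"pics/s5.png",(170,100,400,320),2.5)
d["color"]=cv2.imread("pics/scene0.png")[...,::-1].copy()
print(fitscene(d,[-159,-10,.02]))
E
```

```text
(array([-1.61862770e+02, -9.48125466e+00,  2.55280364e-02]), np.float64(0.223982035323379), np.int64(1107))
(array([-1.63119510e+02, -1.56810758e+01,  1.65068713e-02]), np.float64(0.22998823849793112), np.int64(1072))
```

View pics/s5.png

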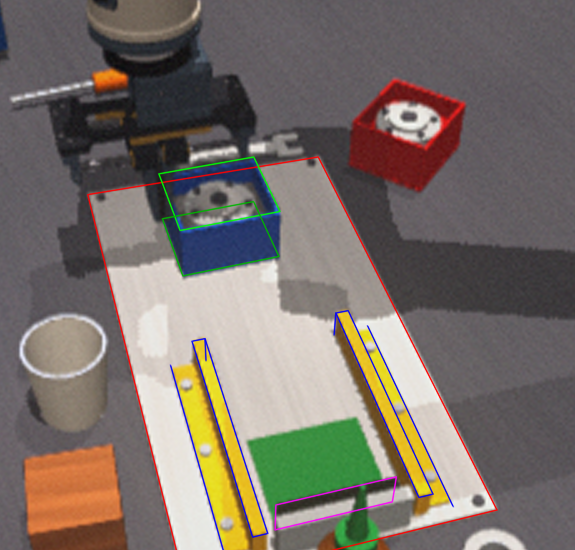

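```bash
python3 -m inch '[[0,0,0,0,-2,0,1],[0,0,0,0,-2,0,1],[0,0,0,0,-2,0,1],[0,0,0,0,-2,0,1],[0,0,0,0,0,0,1],[0,0,0,0,0,0,1]]'
python3 - <<'E'
from h import *
st((-160,-65,30))
d=imaging.read_camera("scene")
a=fitscene(d,[-159,-2,.04]); print(a)
E
```

```text
time: 6.13
tcp_pos: [0.5878, -0.1726, 0.0306]
ee_rot: [-2.416, -2.007, 0.0]
wrist_force: [0.3, 0.2, 1.1]
gripper_width: 0.007
t 6.13 lane TCP mm [-159.6  -61.4] z 30.6 toolx off lane rad 0.0003 tilt [-5.e-04  2.e-04 -1.e+00] F lane [ 0.2 -0.3] 1.1 w 0.01
tool shift mm to goal [-0.4  3.6  0.6]
(array([-1.60496646e+02, -1.92426848e+00,  2.17567001e-03]), np.float64(0.2970914117701807), np.int64(1086))
```

```bash
python3 -m inch '[[0,0,0,0,20,0,1],[0,0,0,0,20,0,1],[0,0,0,0,0,-37,0.4],[0,0,0,0,0,-37,0.4],[0,0,0,0,0,-37,0.4],[0,0,0,-27,-32,0,0.4],[0,0,0,-27,-32,0,0.4],[0,0,0,-27,-36,0,0.4],[0,0,0,0,0,0,0.4],[0,0,0,0,0,0,0.4]]'
python3 - <<'E'
from h import *
st((-240,0,42))
d=imaging.read_camera("scene")
a=fitscene(d,[-159,-2,.04]); print(a)
overlay(d,lanesegs()+boxseg(a[0][0]/1e3,a[0][1]/1e3,a[0][2]),"pics/s6.png",(170,100,400,320),2.5)
d=imaging.read_camera("top"); c,s,a=measbox(d,(170,120,400,270)); print(c,s,a)
overlay(d,lanesegs()+boxseg(*c/1000,a),"pics/t6.png",(170,110,410,280),3.3)
E
```

```text
time: 7.02
tcp_pos: [0.516, -0.2404, 0.1419]
ee_rot: [-2.419, -2.004, 0.0]
wrist_force: [0.5, 0.2, 0.3]
gripper_width: 0.558
t 7.02 lane TCP mm [-239.4   -3.3] z 141.9 toolx off lane rad -0.0022 tilt [-6.e-04  3.e-04 -1.e+00] F lane [ 0.3 -0.5] 0.3 w 0.56
tool shift mm to goal [-0.6 -3.2 99.9]
(array([-1.61248922e+02, -1.58880322e+00, -2.00889032e-02]), np.float64(0.2680881992091667), np.int64(1127))
[-152.77907572   -0.79663764] (80.85050201416016, 99.82478332519531) 0.006728636283750501
```

View pics/t6.png

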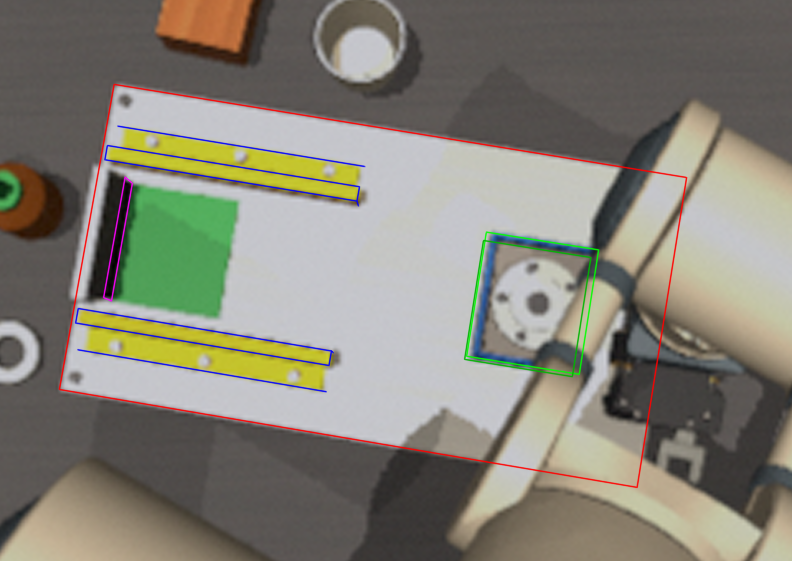

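View pics/s6.png

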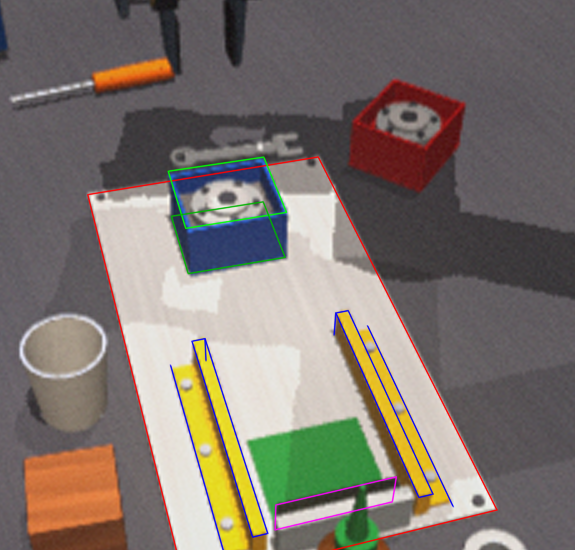

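The box now lies on the centre line (y about -1 mm, yaw about 0 ± 0.02 rad), and the spanner behind it hasn't moved. I'll lower the half-open fingers behind it and push from the rear with both.

```bash
python3 -m inch '[[0,0,0,0,-3,33,0.4],[0,0,0,0,0,33,0.4],[0,0,0,0,0,34,0.4],[0,0,0,0,0,0,0.4],[0,0,0,5,0,0,0.4],[0,0,0,5,0,0,0.4],[0,0,0,3,0,0,0.4],[0,0,0,3,0,0,0.4],[0,0,0,3,0,0,0.4],[0,0,0,3,0,0,0.4],[0,0,0,3,0,0,0.4],[0,0,0,0,0,0,0.4]]'
python3 - <<'E'
from h import *
st((-240,0,42))
d=imaging.read_camera("scene")
a=fitscene(d,[-159,-2,.04]); print(a)
overlay(d,lanesegs()+boxseg(a[0][0]/1e3,a[0][1]/1e3,a[0][2]),"pics/s7.png",(170,100,400,320),2.5)
d=imaging.read_camera("top"); c,s,a=measbox(d,(170,120,400,270)); print(c,s,a)
overlay(d,lanesegs()+boxseg(*c/1000,a),"pics/t7.png",(170,110,410,280),3.3)
E
```

```text
time: 8.12
tcp_pos: [0.5194, -0.2141, 0.0419]
ee_rot: [2.416, 2.007, 0.0]
wrist_force: [0.2, 0.3, 0.1]
gripper_width: 0.602
t 8.12 lane TCP mm [-212.9   -1.8] z 41.9 toolx off lane rad 0.0006 tilt [ 2.e-04 -0.e+00 -1.e+00] F lane [ 0.3 -0.2] 0.1 w 0.6
tool shift mm to goal [-27.1  -1.8  -0.1]
(array([-1.60935822e+02, -1.21170111e+00, -1.90169938e-03]), np.float64(0.2539629729471974), np.int64(1134))
[-120.4433683    -2.63226741] (31.26483917236328, 102.27580261230469) -0.19143092200048392
```

View pics/s7.png

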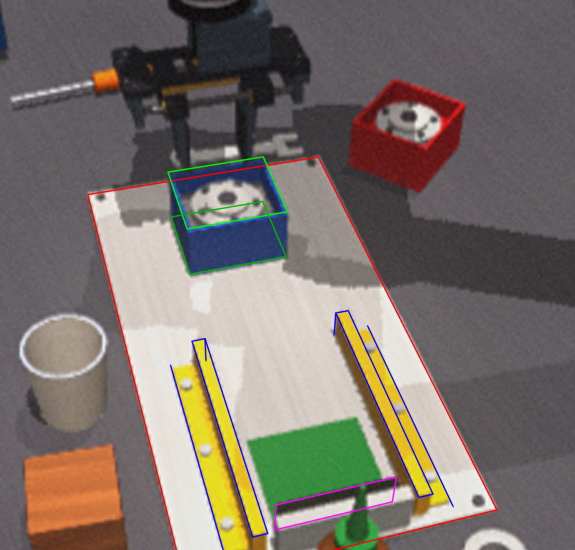

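View pics/t7.png

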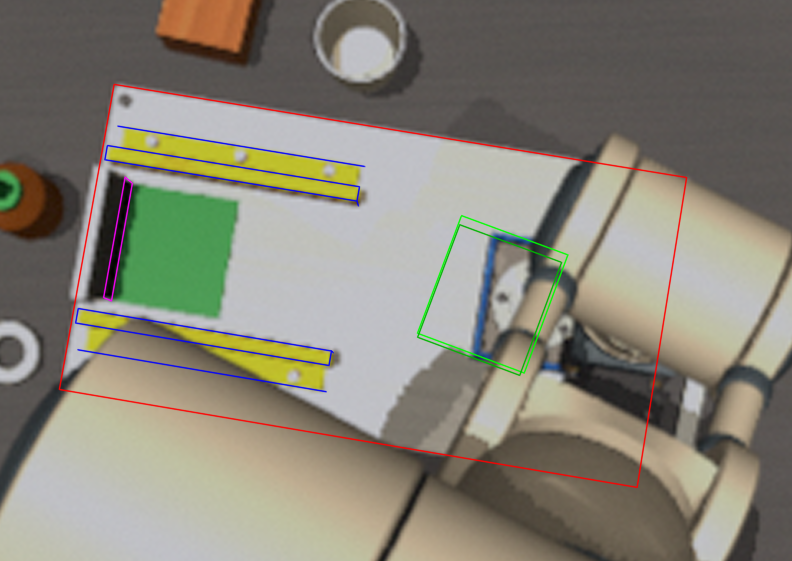

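The scene view shows both fingers just behind the box's rear face, about equally left and right of its middle. I'll push forward in stages and check as I go.

```bash
cat > chk.py <<'E'
from h import *
import sys
x0=float(sys.argv[1]); n=sys.argv[2]
st()
d=imaging.read_camera("scene")
a=fitscene(d,[x0,-1,.0]); print("scene fit",a[0].round(3),a[1:])
overlay(d,lanesegs()+boxseg(a[0][0]/1e3,a[0][1]/1e3,a[0][2]),f"pics/s{n}.png",(170,100,400,340),2.5)
d=imaging.read_camera("top")
overlay(d,lanesegs(),f"pics/t{n}.png",(170,110,410,280),3.3)
E
python3 -m inch '[[0,0,0,3,0,0,0.4],[0,0,0,3,0,0,0.4],[0,0,0,4,0,0,0.4],[0,0,0,4,0,0,0.4],[0,0,0,4,0,0,0.4],[0,0,0,4,0,0,0.4],[0,0,0,4,0,0,0.4],[0,0,0,4,0,0,0.4],[0,0,0,4,0,0,0.4],[0,0,0,4,0,0,0.4],[0,0,0,4,0,0,0.4],[0,0,0,3,0,0,0.4]]'; python3 chk.py -120 8
```

```text
time: 9.22
tcp_pos: [0.5276, -0.1698, 0.0416]
ee_rot: [-2.417, -2.007, 0.0]
wrist_force: [-0.5, -0.0, 0.8]
gripper_width: 0.603
t 9.22 lane TCP mm [-167.9   -1.7] z 41.6 toolx off lane rad 0.0005 tilt [-1.e-04  1.e-04 -1.e+00] F lane [-0.1  0.5] 0.8 w 0.6
scene fit [-161.191   -1.616    0.   ] (np.float64(0.3008231460898043), np.int64(906))
```

View pics/s8.png

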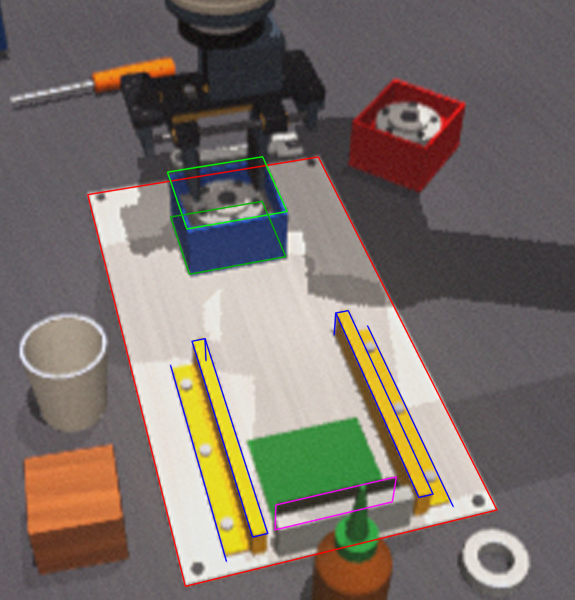

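View pics/t8.png

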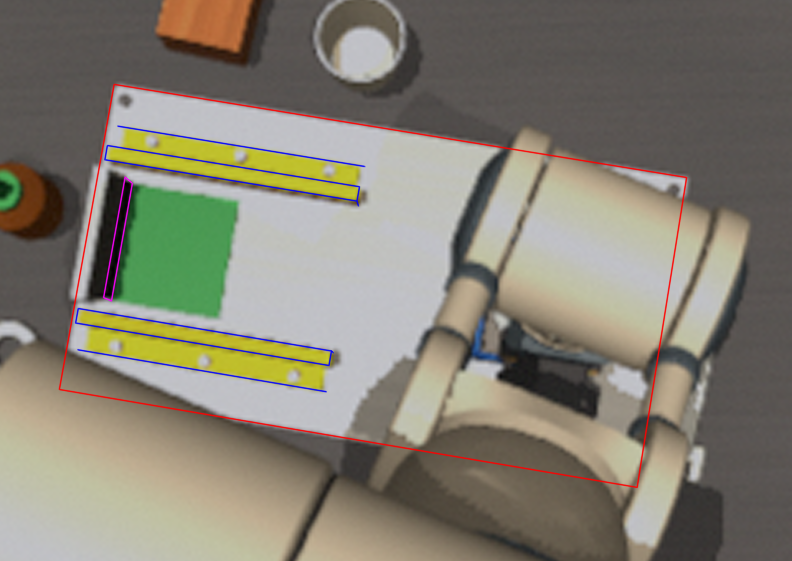

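The box hasn't moved although the TCP advanced 45 mm with almost no force, so I'll look closely before going on.

Run:
```python
from h import *
st()
d=imaging.read_camera("scene")
im=d["color"][110:230,200:320,::-1]; im=cv2.resize(im,None,fx=5,fy=5,interpolation=cv2.INTER_CUBIC)
im=cv2.convertScaleAbs(im,alpha=1.6,beta=10)
cv2.imwrite("pics/z8.png",im)
s=telemetry.read_state(); tp=s["tcp_pos"]; Rm=R.from_rotvec(s["ee_rot"]).as_matrix()
for off in [(0,0,0),(0,.034,0),(0,-.034,0),(0.016,.034,0),(.016,-.034,0)]:
    q=proj(d,[tp+Rm@np.array(off)])[0]; print(off,((q-[200,110])*5).round())
```

```text
t 9.32 lane TCP mm [-167.9   -1.7] z 41.6 toolx off lane rad 0.0008 tilt [-1.e-04  1.e-04 -1.e+00] F lane [-0.6 -0.6] 0.1 w 0.6
(0, 0, 0) [297. 359.]
(0, 0.034, 0) [232. 370.]
(0, -0.034, 0) [362. 348.]
(0.016, 0.034, 0) [239. 391.]
(0.016, -0.034, 0) [370. 368.]
```

View pics/z8.png

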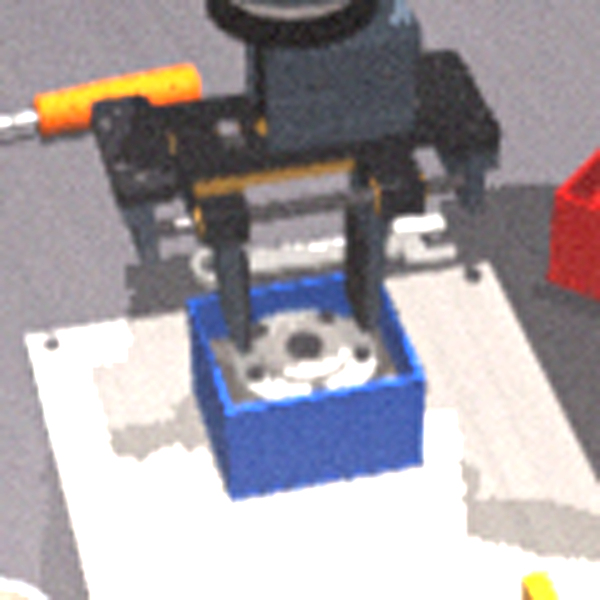

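The close-up shows both finger tips (235,345) and (365,330) inside the box, past its rear wall. The wall offered no resistance at this height (z = 42 mm), whereas at z = 30 mm the side push did bite. I'll lift straight out, go back behind the box and push lower, at z of about 20 mm. The finger backs will then be about 21 mm from each rail.

```bash
python3 -m inch '[[0,0,0,0,0,-10,0.4],[0,0,0,0,0,-20,0.4],[0,0,0,0,0,-30,0.4],[0,0,0,-24,0,0,0.4],[0,0,0,-24,0,0,0.4],[0,0,0,-24,0,0,0.4],[0,0,0,0,-1.7,0,0.4],[0,0,0,0,0,0,0.4]]'; python3 chk.py -160 9;  python3 - <<'E'
from h import *
d=imaging.read_camera("top")
im=d["color"][150:270,290:410,::-1]; im=cv2.resize(im,None,fx=5,fy=5,interpolation=cv2.INTER_CUBIC)
cv2.imwrite("pics/z9.png",im)
E
```

```text
time: 10.03
tcp_pos: [0.5123, -0.2418, 0.1022]
ee_rot: [2.419, 2.004, 0.0]
wrist_force: [-0.6, -0.3, 0.2]
gripper_width: 0.599
t 10.03 lane TCP mm [-2.415e+02  1.000e-01] z 102.2 toolx off lane rad -0.0018 tilt [ 3.e-04 -2.e-04 -1.e+00] F lane [-0.4  0.6] 0.2 w 0.6
scene fit [-1.61064e+02 -1.62400e+00 -1.90000e-02] (np.float64(0.28069685476293604), np.int64(1138))
```

View pics/z9.png

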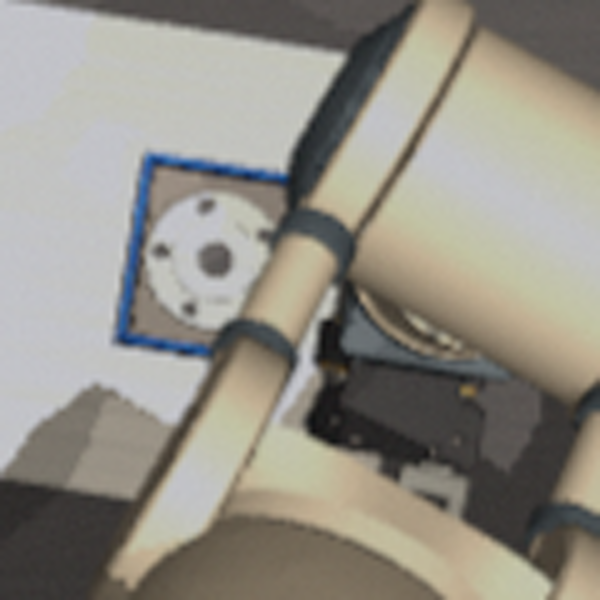

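View pics/s9.png

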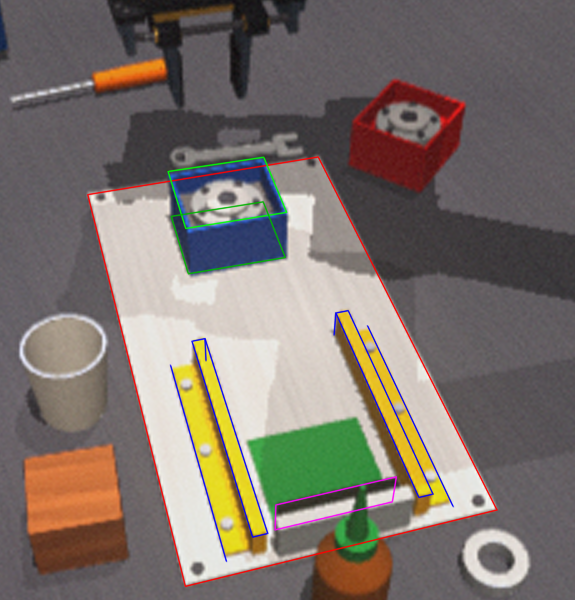

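The box is unmoved, and the fingers are clear behind it. Going down to z of about 20 mm and pushing gently.

```bash
python3 -m inch '[[0,0,0,0,0,30,0.4],[0,0,0,0,0,30,0.4],[0,0,0,0,0,22,0.4],[0,0,0,0,0,0,0.4],[0,0,0,5,0,0,0.4],[0,0,0,5,0,0,0.4],[0,0,0,5,0,0,0.4],[0,0,0,4,0,0,0.4],[0,0,0,4,0,0,0.4],[0,0,0,4,0,0,0.4],[0,0,0,4,0,0,0.4],[0,0,0,4,0,0,0.4]]'; python3 chk.py -155 10
```

```text
time: 11.18
tcp_pos: [0.5194, -0.2062, 0.0199]
ee_rot: [2.416, 2.007, 0.0]
wrist_force: [-0.8, -3.3, 2.9]
gripper_width: 0.6
t 11.18 lane TCP mm [-205.2   -0.4] z 19.9 toolx off lane rad 0.0004 tilt [ 6.e-04 -5.e-04 -1.e+00] F lane [-3.4  0.1] 2.9 w 0.6
scene fit [-145.066   -1.402    0.   ] (np.float64(0.3079722922007386), np.int64(1127))
```

View pics/s10.png

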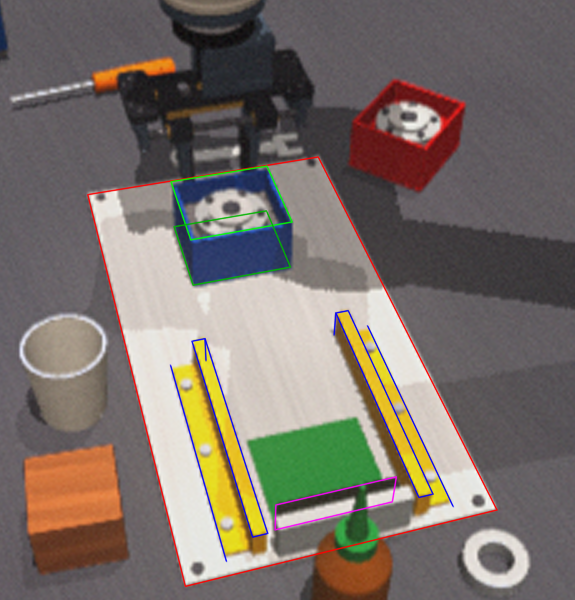

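Contact: the box moved 16 mm and the push force is about 3.4 N. I'll fix the yaw step in the fit and keep going.

```bash
sed -i 's|x,y,a=q\[0\]/1000,q\[1\]/1000,q\[2\]|x,y,a=q[0]/1000,q[1]/1000-1,q[2]-1|; s|s=least_squares(f,g0,loss="soft_l1",f_scale=.5,diff_step=1e-3,x_scale=\[10,10,.1\])|s=least_squares(f,[g0[0]+0,g0[1]+1000,g0[2]+1],loss="soft_l1",f_scale=.5,diff_step=[.005,.0005,.003],x_scale=[10,10,.1])|; s|r=f(s.x); return s.x,|r=f(s.x); return s.x-[0,1000,1],|' h.py
python3 -m inch '[[0,0,0,4,0,0,0.4],[0,0,0,5,0,0,0.4],[0,0,0,5,0,0,0.4],[0,0,0,5,0,0,0.4],[0,0,0,5,0,0,0.4],[0,0,0,5,0,0,0.4],[0,0,0,5,0,0,0.4],[0,0,0,5,0,0,0.4],[0,0,0,5,0,0,0.4],[0,0,0,5,0,0,0.4],[0,0,0,5,0,0,0.4],[0,0,0,4,0,0,0.4]]'; python3 chk.py -87 11
```

```text
time: 12.28
tcp_pos: [0.5298, -0.1487, 0.0196]
ee_rot: [-2.417, -2.007, 0.0]
wrist_force: [-0.7, -2.0, -1.0]
gripper_width: 0.602
t 12.28 lane TCP mm [-1.468e+02  1.000e-01] z 19.6 toolx off lane rad 0.0005 tilt [-1.e-04  1.e-04 -1.e+00] F lane [-2.1  0.4] -1.0 w 0.6
scene fit [-8.6523e+01 -1.0230e+00 -2.0000e-03] (np.float64(0.2526492673904176), np.int64(1185))
```

View pics/s11.png

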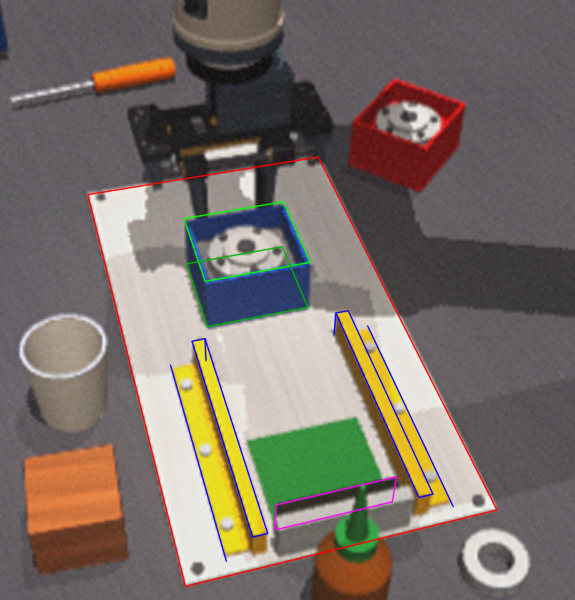

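View pics/t11.png

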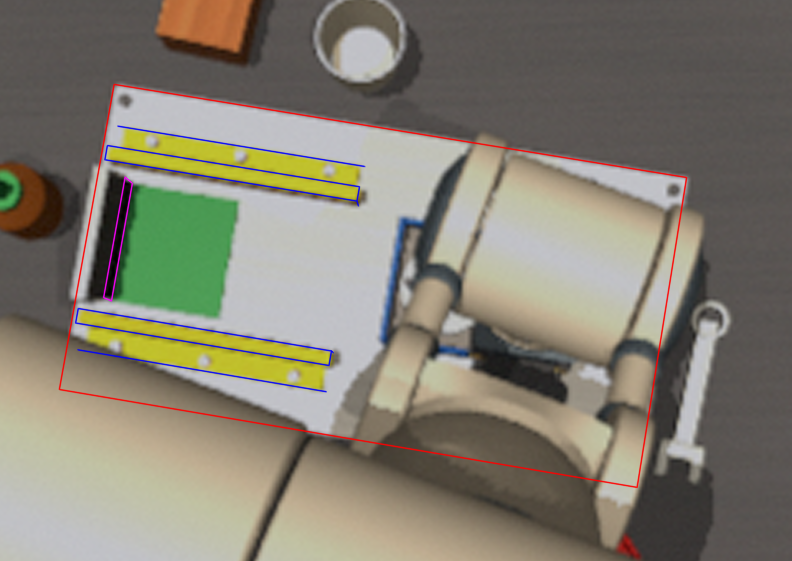

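The box is square and on the centre line (y = -1 mm, yaw = 0), and both views agree. On into the mouth.

```bash
python3 -m inch '[[0,0,0,5,0,0,0.4],[0,0,0,5,0,0,0.4],[0,0,0,5,0,0,0.4],[0,0,0,5,0,0,0.4],[0,0,0,5,0,0,0.4],[0,0,0,5,0,0,0.4],[0,0,0,5,0,0,0.4],[0,0,0,5,0,0,0.4],[0,0,0,5,0,0,0.4],[0,0,0,5,0,0,0.4],[0,0,0,5,0,0,0.4],[0,0,0,5,0,0,0.4]]'; python3 chk.py -27 12
```

```text
time: 13.38
tcp_pos: [0.5408, -0.0899, 0.0196]
ee_rot: [-2.417, -2.007, 0.0]
wrist_force: [-0.7, -2.4, -0.3]
gripper_width: 0.602
t 13.38 lane TCP mm [-86.9   0. ] z 19.6 toolx off lane rad 0.0004 tilt [-1.e-04  0.e+00 -1.e+00] F lane [-2.4  0.2] -0.3 w 0.6
scene fit [-2.6391e+01 -1.4150e+00 -1.7000e-02] (np.float64(0.29355995215822506), np.int64(1214))
```

View pics/s12.png

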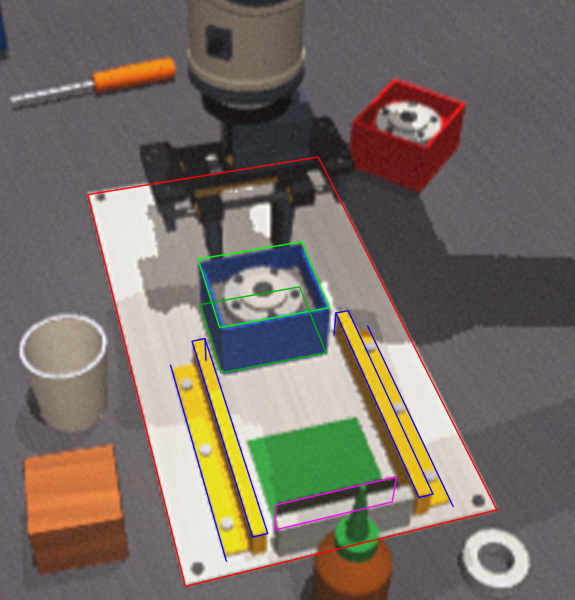

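View pics/t12.png

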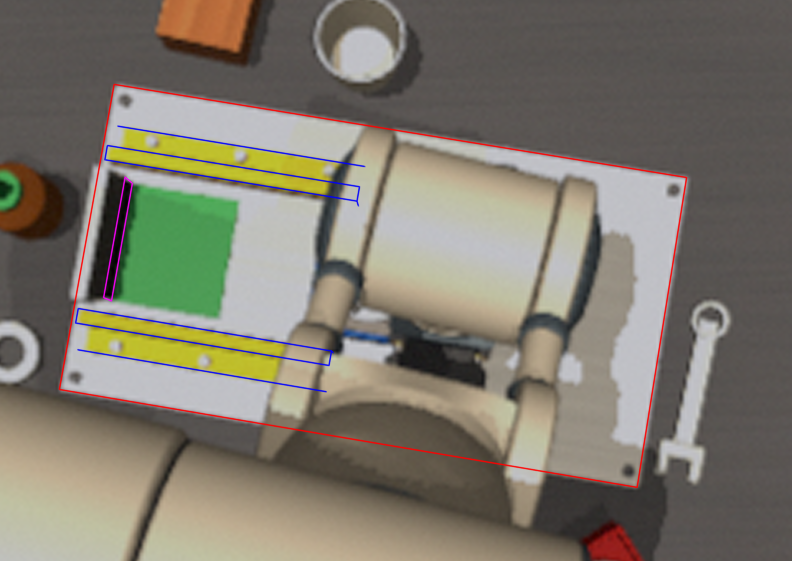

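The front corners are between the rails with visible clearance on both sides (y about -1.4 mm, clearance 10 mm or more). Continuing down the lane.

```bash
python3 -m inch '[[0,0,0,5,0,0,0.4],[0,0,0,5,0,0,0.4],[0,0,0,5,0,0,0.4],[0,0,0,5,0,0,0.4],[0,0,0,5,0,0,0.4],[0,0,0,5,0,0,0.4],[0,0,0,5,0,0,0.4],[0,0,0,5,0,0,0.4],[0,0,0,5,0,0,0.4],[0,0,0,5,0,0,0.4],[0,0,0,5,0,0,0.4],[0,0,0,5,0,0,0.4]]'; python3 chk.py 33 13
```

```text
time: 14.48
tcp_pos: [0.5519, -0.0309, 0.0196]
ee_rot: [2.417, 2.007, 0.0]
wrist_force: [-0.3, -2.7, 2.2]
gripper_width: 0.602
t 14.48 lane TCP mm [-26.9  -0. ] z 19.6 toolx off lane rad 0.0004 tilt [ 0. -0. -1.] F lane [-2.7 -0.2] 2.2 w 0.6
scene fit [ 3.3981e+01 -1.2720e+00 -1.0000e-02] (np.float64(0.26537662802788753), np.int64(1297))
```

View pics/s13.png

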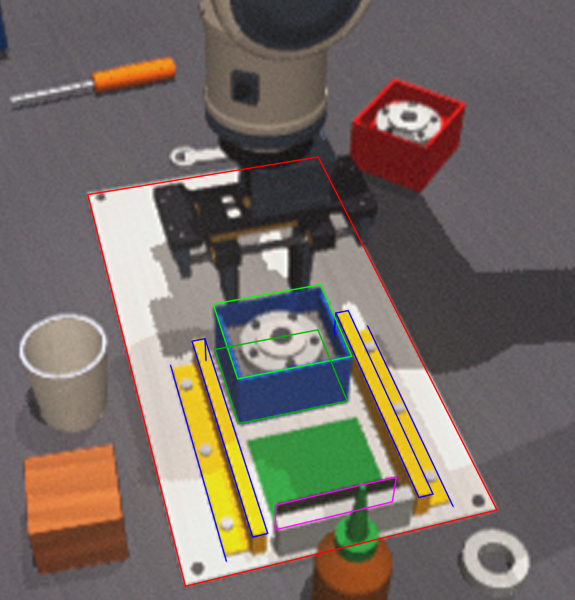

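```bash
python3 -m inch '[[0,0,0,5,0,0,0.4],[0,0,0,5,0,0,0.4],[0,0,0,5,0,0,0.4],[0,0,0,5,0,0,0.4],[0,0,0,5,0,0,0.4],[0,0,0,5,0,0,0.4],[0,0,0,5,0,0,0.4],[0,0,0,5,0,0,0.4],[0,0,0,5,0,0,0.4],[0,0,0,5,0,0,0.4],[0,0,0,5,0,0,0.4],[0,0,0,5,0,0,0.4]]'; python3 chk.py 93 14
```

```text
time: 15.58
tcp_pos: [0.5629, 0.0281, 0.0196]
ee_rot: [-2.417, -2.007, 0.0]
wrist_force: [-0.6, -1.9, -1.2]
gripper_width: 0.604
t 15.58 lane TCP mm [33.1  0. ] z 19.6 toolx off lane rad 0.0005 tilt [-0. -0. -1.] F lane [-2.   0.2] -1.2 w 0.6
scene fit [ 9.3929e+01 -1.2040e+00 -8.0000e-03] (np.float64(0.2510724223067772), np.int64(1368))
```

View pics/s14.png

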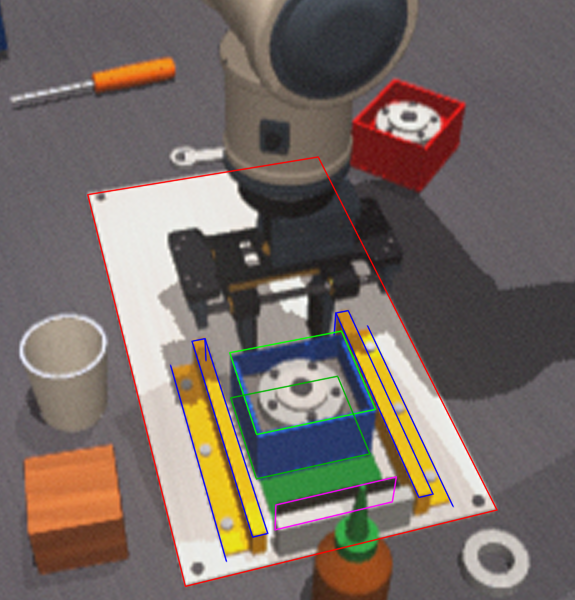

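```bash
python3 -m inch '[[0,0,0,5,0,0,0.4],[0,0,0,5,0,0,0.4],[0,0,0,5,0,0,0.4],[0,0,0,5,0,0,0.4],[0,0,0,5,0,0,0.4],[0,0,0,5,0,0,0.4],[0,0,0,4,0,0,0.4],[0,0,0,3,0,0,0.4],[0,0,0,3,0,0,0.4],[0,0,0,2,0,0,0.4]]'; 
python3 -m inch '[[0,0,0,1,0,0,0.4],[0,0,0,1,0,0,0.4],[0,0,0,1,0,0,0.4],[0,0,0,0,0,0,0.4]]'; python3 chk.py 139 15
```

```text
time: 16.52
tcp_pos: [0.5706, 0.0692, 0.0197]
ee_rot: [2.417, 2.007, 0.0]
wrist_force: [-0.3, -3.2, 2.0]
gripper_width: 0.6
time: 16.85
tcp_pos: [0.5711, 0.0719, 0.0196]
ee_rot: [-2.417, -2.007, -0.0]
wrist_force: [0.0, -0.8, 1.7]
gripper_width: 0.599
t 16.85 lane TCP mm [77.7  0. ] z 19.6 toolx off lane rad 0.0003 tilt [ 1.e-04  1.e-04 -1.e+00] F lane [-0.8 -0.2] 1.7 w 0.6
scene fit [1.22142e+02 1.43800e+00 1.20000e-02] (np.float64(0.8645367318670837), np.int64(1081))
```

View pics/s15.png

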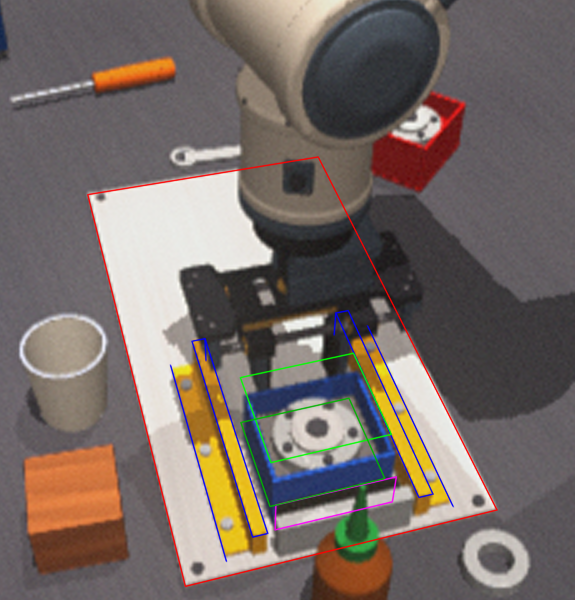

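The stop now hides the box's foot, so the outline fit (122 mm) isn't valid here. The TCP puts the centre at about 138 mm. I'll creep on in 1 mm steps and watch the force for the stop.

```bash
python3 -m inch '[[0,0,0,1,0,0,0.4],[0,0,0,1,0,0,0.4],[0,0,0,1,0,0,0.4]]'; 
python3 -m inch '[[0,0,0,1,0,0,0.4],[0,0,0,0,0,0,0.4]]';
python3 -m inch '[[0,0,0,1,0,0,0.4],[0,0,0,0,0,0,0.4]]';  python3 -c "
from h import *
st()"
```

```text
time: 17.2
tcp_pos: [0.5715, 0.0746, 0.0196]
ee_rot: [-2.417, -2.007, 0.001]
wrist_force: [-4.6, -14.3, 5.3]
gripper_width: 0.604
time: 17.37
tcp_pos: [0.5714, 0.0746, 0.0196]
ee_rot: [2.416, 2.007, -0.003]
wrist_force: [-2.2, -14.6, 4.1]
gripper_width: 0.599
time: 17.53
tcp_pos: [0.5714, 0.0746, 0.0197]
ee_rot: [2.415, 2.007, -0.004]
wrist_force: [-5.0, -25.0, 5.3]
gripper_width: 0.602
t 17.53 lane TCP mm [80.5  0.2] z 19.7 toolx off lane rad 0.0007 tilt [-0.0011 -0.0029 -1.    ] F lane [-25.5   0.3] 5.3 w 0.6
```

Firm contact, about 25 N with no sideways force: the front is on the stop. I'll back off straight, lift, and swing clear so both cameras can check.

```bash
python3 -m inch '[[0,0,0,-3,0,0,0.4],[0,0,0,-7,0,0,0.4],[0,0,0,-15,0,0,0.4],[0,0,0,0,0,0,0.4],[0,0,0,0,0,-35,0.4],[0,0,0,0,0,-40,0.4],[0,0,0,0,0,-40,0.4],[0,0,0,-35,0,-40,0.4],[0,0,0,-35,0,0,0.4],[0,0,0,-35,0,0,0.4],[0,0,0,-35,0,0,0.4],[0,0,0,-35,0,0,0.4]]'; 
python3 -m inch '[[0,0,0,-35,0,0,0.4],[0,0,0,-35,0,0,0.4],[0,0,0,-35,0,0,0.4],[0,0,0,-35,0,0,0.4],[0,0,0,-35,0,0,0.4],[0,0,0,0,0,0,0.4]]'
python3 - <<'E'
from h import *
st()
d=imaging.read_camera("top"); 
c,s,a=measbox(d,(170,120,330,270)); print(c,s,a)
overlay(d,lanesegs()+boxseg(*c/1000,a),"pics/t16.png",(170,110,410,280),3.3)
d=imaging.read_camera("scene")
overlay(d,lanesegs()+boxseg(*c/1000,a),"pics/s16.png",(170,100,400,340),2.5)
E
```

```text
time: 18.53
tcp_pos: [0.5363, -0.1135, 0.1663]
ee_rot: [2.416, 2.008, 0.001]
wrist_force: [0.4, -0.1, -0.1]
gripper_width: 0.602
time: 19.03
tcp_pos: [0.5038, -0.2898, 0.166]
ee_rot: [2.419, 2.002, -0.001]
wrist_force: [-0.5, -0.4, -0.4]
gripper_width: 0.597
t 19.03 lane TCP mm [-290.1   -0.4] z 166.0 toolx off lane rad -0.0031 tilt [ 8.0e-04 -1.8e-03 -1.0e+00] F lane [-0.4  0.4] -0.4 w 0.6
[140.90246233  -0.28822261] (97.79432678222656, 100.07620239257812) 0.0006813963965075746
```

View pics/t16.png

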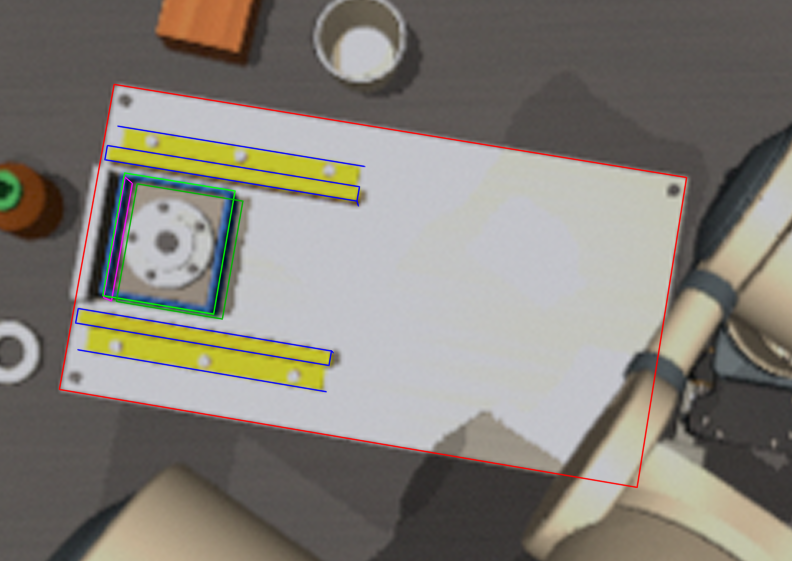

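View pics/s16.png

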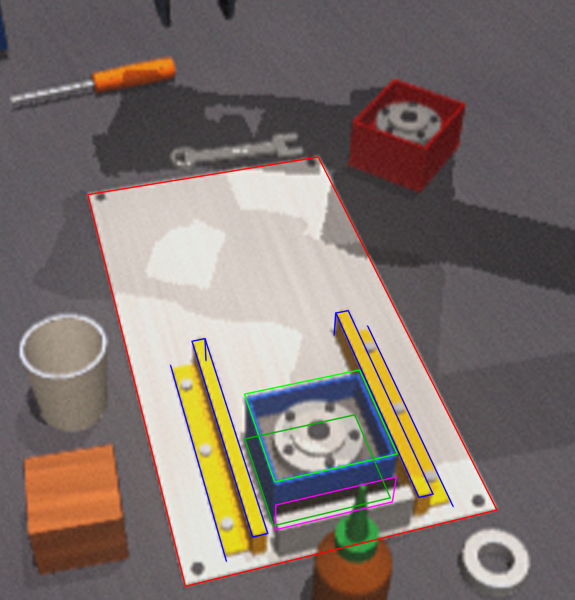

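The final top view puts the front rim at lane x = 189.8 mm (stop at 190), y = -0.3 mm and yaw 0.001 rad, with clear gaps to both rails. The bystanders in view haven't moved. The fitted rectangle is about 8 mm too long at the rear because it picks up the rear wall and its shadow, so its "centre" of 140.9 reads low. Working back from the front rim gives 144.8 mm.

```bash
python3 -c "
from plant import job
print(job.job_done())"
```

```text
the job is handed in; nothing more can be done
None
```

The box is at the end of the lane with its front against the rubber stop, and I handed the job in at about 19 s of the 61 s allowed. `job_done` reports no verdict.

**What I did:** I pushed the box about 14 mm sideways with the shut fingers to put it on the centre line. Then I pushed it down the lane from behind with two half-open fingers until the stop pushed back with about 25 N. After that I backed straight off and lifted clear.

**Last checks (top camera):**
- **Position:** the front rim is at x = 189.8 mm against the stop at 190 mm, so the centre is at about 145 mm.
- **Alignment:** it is 0.3 mm off the centre line and square within 0.001 rad.
- **Rails:** there is about 12 mm clear on each side, and I saw no sign of rail contact.
- **Bystanders:** those in view looked unmoved by eye; I didn't measure them.

**What failed or disagreed:**
- **First rear push:** at 42 mm height the fingers went through the box's rear wall with almost no force, and the box didn't move. I lifted them out and pushed at 20 mm height, which worked.
- **Scene-camera fit:** it was not valid near the stop, which hides the foot of the box. Earlier it differed from the top camera by up to 4 mm and 0.03 rad.
- **Final centre:** the final top-view rectangle came out 8 mm too long at the rear. Its raw centre read 140.9 mm, as did the finger position at contact (about 141 mm). I relied on the front rim and the stop force instead; all of these values are within the allowed 137–150 mm.

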